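Load the sample can into the bench shaker and set its timer

ROBOT

A 6-joint arm with a two-finger parallel gripper is mounted at the origin on the work surface. World frame = base frame: x ahead of the robot, y to its left, z up, the work surface at z = 0. Lengths are in m, angles in rad, forces in N, time in s.
With the tool pointing down it reaches from about 0.275 to 0.825 m from the base axis. Payload 4.9 kg.
Tool frame: the origin (TCP) lies at the very end of the fingers, on their centre line; the grasp point (between the pads) lies 19 mm behind it; z points along the fingers, y is the line along which they close (so a half turn about z gives the same grasp; the last joint's range is limited). The gripper opens to 85 mm and grips with 20 to 120 N. Pads are 22 mm wide; open, the fingers measure 114 mm over their backs; the gripper's body (76 mm by 85 mm) begins 54 mm behind the grasp point. The pads swing forward as they close: fully open they stand 13 mm farther back than shut.
Start: joints at [-1.323, 0.326, -0.193, 1.052, 0, 1.437], TCP at [0.205, -0.51, 0.231] pointing down, gripper open.
Joint ranges: [-2.65, 2.65], [-0.97, 1.79], [-1.3, 1.35], [-1.93, 2.1], [-1.47, 1.37], [-3.14, 3.14]. Speed limits (rad/s): [2.57, 2.57, 3.14, 3.14, 3.14, 3.14].

INTERFACE

Orientations are given as a unit quaternion [w, x, y, z].
In Python, from bench import * gives the robot as it stands. Calls block until the motion is done:
- goto(position, orientation): joint-space move of the TCP to a pose.
- move_straight(position, ori=None, vel=0.15, contact_N=None): straight line of the TCP; ori=None keeps the orientation; vel is the mean speed in m/s. With contact_N (N) it stops when the force on the tool has changed by that much, and returns True; else False.
- move_j(angles): joint-space move.
- ungrasp() and grab(): open the fingers fully, or close them until they stop; the grip force is fixed at half the most.
- wait(seconds).
- ik(position, orientation): joint angles nearest the present ones, or None.
- state(): the state.
- camera(name): name is "side" or "top" or "wrist"; returns a dict with "image" (420x560x3 uint8, red, green, blue), "z_map" (420x560 float32, m along the optical axis (not along the pixel's ray), 0 where there is no reading), "intrinsics" (3x3 intrinsics, pixels), "rvec" (rotation vector, rad) and "tvec" (3), from world to camera coordinates, as OpenCV has them; the wrist camera has in their place "tool_from_camera" (4x4, takes a point from camera to tool coordinates, whose origin is the TCP and whose axes are the flange's). Camera axes: x right, y down, z forward; pixel columns grow to the right and rows downward; lengths in m; the calibration is good to about 2 mm. A picture is of the moment at which its call begins: read the wrist's pose just before it.
A pose or a line that the arm cannot do raises MotionError and nothing moves.
- sign_off(): hands the job in; it is judged then, once.
The state is a dict: "time": time; "joint_pos": joint angles; "qd": joint speeds; "joint_torque": joint torques, N m; "ee_pos": TCP position; "eef_rot": TCP orientation; "ft_force": force on the tool from outside, world axes, zero at the start; "moment": the same for the moment, N m; "grip_width": finger opening in m; "grasp_force": force on a finger pad.
Only numpy, scipy, OpenCV 4.12 (cv2) and the standard library are available. Lean on these libraries where they do the work, as an engineer would, in place of code of your own. Each camera call takes 0.05 s, during which the arm holds its last target. There are 200 camera calls.

TASK

Lift the blue-topped sample can up and off its hook and, keeping it upright, lower it into the round nest of the shaker until it stands flat on the bottom, letting go of it only then. After that, turn the shaker's orange timer pointer to 40. Leave the red-topped can hanging and everything else where it is.

Things in the scene. Friction and masses are not known exactly. Their poses are not given: they have to be found in the camera images.
- blue_can: Closed aluminium can, blue lid, dia 93, 56 mm high, about 0.35 kg. A rigid 6 mm wire bail rises from the lid's +y and -y sides to a peak 115 mm above the underside; on it a stem with an upright round blue grip, dia 24 mm, 140 to 174 mm above the underside. Hangs by the peak, underside about 95 mm above the table. Origin: centre of underside; z up. The can to move.
- stand_blue_hook (a point): Seat of the blue-topped can's hook, 200 mm above the table. 8 mm rod from a post 80 mm behind (local +x, 241 mm tall), dipping to the seat and turned up at its open end: tip 24 mm ahead (local -x), top 30 mm above the seat. The can must rise 35 mm, then leave along local -x. x: from tip to post, z up. Stand fixed, foot 150 x 100 x 12 mm.
- red_can: Closed aluminium can, red lid, dia 93, 56 mm high, about 0.35 kg. A rigid 6 mm wire bail rises from the lid's +y and -y sides to a peak 115 mm above the underside; on it a stem with an upright round red grip, dia 24 mm, 140 to 174 mm above the underside. Hangs by the peak, underside about 95 mm above the table. Origin: centre of underside; z up. On a second such stand; leave it.
- nest (a point): Centre of the nest's floor: a round black collar on the shaker's flat steel deck, inner dia 102, outer 114, wall 25 mm high; floor = deck, 80 mm above the table. The shaker is a fixed white box 170 (x) by 350 (y) by 80 mm. Axes of the shaker: x to its far side, y to its left, z up.
- timer_axis (a point): Point on the timer's vertical turning axis at the deck's surface, 175 mm right (local -y) of the nest. Round it a black scale plate, dia 160 mm: white ticks every 10 from 0 to 60, numerals at 0, 20, 40, 60. Shaker axes. From above: 30 lies along local +x, 0 is 60 degrees counter-clockwise of it, 40 is 20 and 60 is 60 degrees clockwise of it.
- timer_tip (a point): Top of the outer end of the timer's pointer, 44 mm from the axis, 44 mm above the deck. The pointer is an upright orange radial plate, 10 mm thick, from 2 mm behind the axis to 44 mm out and 12 to 44 mm above the deck, on a flat grey collar (dia 64, top 13 mm above the deck). Push it from the side or pinch it. It points from timer_axis to timer_tip.
- timer (a joint): angle of the timer (rad), growing clockwise seen from above: 0 at the figure 0, 0.349 (20 degrees) for each 10 on the scale, 1.396 at 40, 2.094 at 60. It clicks into a detent at every 10 (about 3 N at the pointer's end to leave one) and stays there.
- prism: grey mortar prism 160 x 40 x 40 mm lying on the table; origin: centre of its underside. Leave it alone.
- cube: grey concrete cube of 70 mm; origin: centre of its underside. Leave it alone.
- bottle: white bottle with a blue cap, diameter 60, height 150 mm; origin: centre of its underside. Leave it alone.
- cutter: thin steel ring, diameter 70, height 40 mm; origin: centre of its underside. Leave it alone.
Things that resemble listed ones, but are neither listed nor needed, are in the scene too. What is shaped like the blue_can but green is not meant. What is shaped like the part that bears stand_blue_hook but purple is not meant.

How it is judged:
On the way, in this order (a step that is already met when the one before it is completed fails the run):
1. the blue-topped can is off its hook, clear of it and upright (horizontal distance between blue_can and stand_blue_hook above 0.06 m and angle between blue_can's own z axis and vertical below 0.5 rad), for 0.1 s.
2. the blue-topped can stands flat in the nest, let go (horizontal distance between blue_can and nest below 0.01 m and z of blue_can in the frame of nest between -0.006 and 0.006 m and angle between blue_can's own z axis and vertical below 0.08 rad and contact force between the fingers and blue_can below 0.05 N and linear speed of blue_can below 0.03 m/s), for 0.2 s.
3. the timer stands at 40 (value of joint timer between 1.29628 and 1.49628 rad and velocity of joint timer between -0.1 and 0.1 rad/s), for 0.2 s.
At the end, for the whole second after the job is handed in: The blue-topped can stands upright (within 0.08 rad) on the nest's floor (within 6 mm in height, 10 mm of the centre), let go and at rest; the timer rests at 40 (within 0.1 rad of 1.396); the red-topped can still hangs within 30 mm of where it was (all of step 2 and all of step 3 and distance of red_can from where it was at the start of the episode below 0.03 m); the robot touches nothing.
It fails at once if the blue-topped can is tipped by more than 0.6 rad (angle between blue_can's own z axis and vertical above 0.6 rad).
It fails at once if the blue-topped can is let go (no finger touches it) more than 15 mm above the nest's floor once it is off its hook (contact force between the fingers and blue_can below 0.02 N and z of blue_can in the frame of nest above 0.015 m and horizontal distance between blue_can and stand_blue_hook above 0.06 m).
It fails at once if the red-topped can is moved by more than 30 mm (distance of red_can from where it was at the start of the episode above 0.03 m).
It fails at once if another loose thing is moved by more than 30 mm (distance of any of prism, cube, bottle, cutter from where it was at the start of the episode above 0.03 m).
It also fails if it takes over 64 s, if anything falls off the work surface, if the arm or the gripper's body presses on something with over 40 N, if the wrist force passes 120 N, or if a joint passes its speed limit or range.

## Working session

There is one attempt and no reset: what is moved stays moved. The work goes in short steps, each a Python script; the robot and the scene stay as the last script left them, time stands still between calls to the robot, and variables do not carry over. Pictures are saved under pics/ and viewed, at most 10 in all, crops included, and the job is handed in when it is done.

```bash
mkdir -p pics
cat > h.py <<'E'
from bench import *
import numpy as np, cv2
def cloud(c):
    K=np.array(c["intrinsics"]);z=c["z_map"];v,u=np.mgrid[:z.shape[0],:z.shape[1]]
    P=np.stack([(u-K[0,2])*z/K[0,0],(v-K[1,2])*z/K[1,1],z],-1)
    R=cv2.Rodrigues(np.array(c["rvec"],float))[0];t=np.array(c["tvec"]).ravel()
    W=(P-t)@R; W[z==0]=np.nan
    return W
E
python3 - <<'E'
from h import *
for n in("top","side"):
    c=camera(n);cv2.imwrite(f"pics/{n}0.png",c["image"][...,::-1]);np.savez(f"{n}0.npz",W=cloud(c),im=c["image"])
s=state();print(s)
E
```

```text
{'time': 0.1, 'joint_pos': array([-1.32318699e+00,  3.26876434e-01, -1.93461334e-01,  1.05202476e+00,
       -1.96275049e-05,  1.43662805e+00]), 'qd': array([ 0.00073373, -0.0024791 ,  0.00262334, -0.00018387, -0.00099013,
       -0.00028169]), 'joint_torque': array([ 5.38415534e-04, -4.44239581e+01,  2.63037640e+01,  7.91849743e-03,
       -8.21392405e-05,  1.81059562e-05]), 'ee_pos': array([ 0.20480652, -0.50988489,  0.23058508]), 'eef_rot': array([-7.81285820e-04,  9.81835686e-01,  1.89731579e-01, -5.41920883e-05]), 'ft_force': array([0.13795585, 0.39882276, 0.17769271]), 'moment': array([-0.03609749, -0.00266329, -0.01945791]), 'grasp_force': 0.0, 'grip_width': 0.08560740841225027}
```

View pics/top0.png

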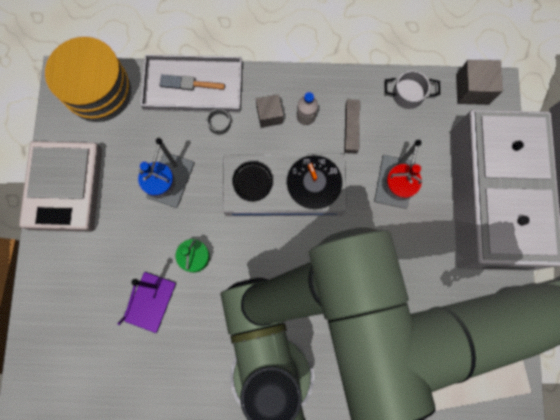

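View pics/side0.png

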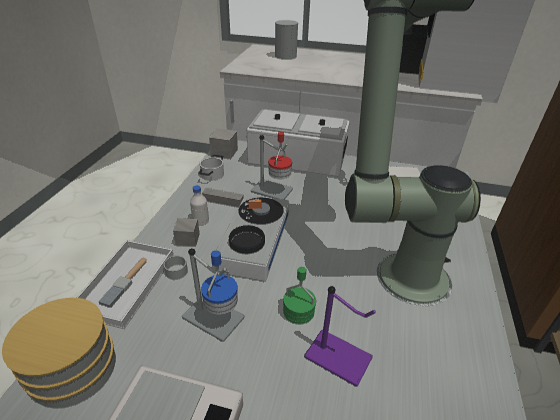

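Top view: the blue can is at (155,178) with its post at about (160,145). The nest is at (253,181), and the timer at (315,181) has its pointer aimed at about (310,165). The red can is at (405,180). The side view confirms this layout. Next I'll measure with the depth clouds.

Run:
```python
from h import *
for n in("top","side"):
    d=np.load(n+"0.npz");W=d["W"];hsv=cv2.cvtColor(d["im"],cv2.COLOR_RGB2HSV);H,S,V=[hsv[...,i].astype(int) for i in range(3)]
    X,Y,Z=W[...,0],W[...,1],W[...,2]
    print(n)
    blue=(H>100)&(H<125)&(S>150)&(V>60)
    red=((H<6)|(H>174))&(S>150)&(V>60); orange=(H>6)&(H<17)&(S>170)
    def st(name,m):
        p=W[m&np.isfinite(Z)]
        if len(p): print(name,len(p),"med",np.median(p,0).round(4),"min",p.min(0).round(3),"max",p.max(0).round(3), "mid",((np.percentile(p,2,0)+np.percentile(p,98,0))/2).round(4))
    if n=="top": print("corner",W[178,155],W[181,253],W[181,315])
    st("blue lid",blue&(abs(Z-.151)<.012)&(Y>.2)); st("blue grip top",blue&(Z>.225)); st("blue grip",blue&(Z>.2))
    st("red lid",red&(abs(Z-.151)<.012)); st("red grip",red&(Z>.225))
    st("orange",orange&(Z>.09)&(Z<.14)&(X<.9))
    st("orange top",orange&(Z>.118)&(Z<.14))
    if n=="top":
        vv,uu=np.mgrid[:420,:560]
        deck=(vv>145)&(vv<218)&(uu>215)&(uu<352)&(abs(Z-.08)<.008)
        p=W[deck][:,:2].astype(np.float32); r=cv2.minAreaRect(p);print("deck",r,len(p),np.median(Z[deck]))
        col=(vv>155)&(vv<208)&(uu>228)&(uu<278)&(V<70)
        p=W[col&(Z>.098)&(Z<.112)];print("collar",len(p),cv2.minEnclosingCircle(p[:,:2].astype(np.float32)),cv2.fitEllipse(p[:,:2].astype(np.float32)))
        sc=(vv>150)&(vv<212)&(uu>283)&(uu<348)&(V<70)&(abs(Z-.082)<.006)
        print("plate",cv2.minEnclosingCircle(W[sc][:,:2].astype(np.float32)))
    # blue stand dark rod/post
    post=(V<70)&(X>.4)&(Y>.2)&(Z>.17)&(Z<.26)
    p=W[post];print("post n",len(p)); 
    if len(p):
        t=p[p[:,2]>.228];print("posttop",len(t),np.median(t,0))
        for zz in np.arange(.17,.26,.01):
            q=p[abs(p[:,2]-zz)<.005]; 
            if len(q):print(zz.round(2),len(q),np.median(q,0).round(3))
    ft=(abs(Z-.012)<.005)&(Y>.25)&(Y<.6)&(X>.4)&(X<.75)&(S<60)
    p=W[ft];print("foot",len(p),cv2.minAreaRect(p[:,:2].astype(np.float32)) if len(p)>5 else 0)
```

```text
top
corner [0.51970928 0.32720384 0.14640463] [0.53485767 0.06526551 0.08332307] [ 0.53755659 -0.10950344  0.09110645]
blue lid 692 med [0.511  0.3207 0.1496] min [0.475 0.281 0.14 ] max [0.565 0.371 0.162] mid [0.5177 0.3255 0.1493]
blue grip top 85 med [0.5166 0.3251 0.2657] min [0.503 0.315 0.227] max [0.529 0.337 0.274] mid [0.5187 0.3256 0.2569]
blue grip 91 med [0.5165 0.3253 0.2655] min [0.501 0.315 0.201] max [0.544 0.337 0.274] mid [0.5176 0.3256 0.2395]
red lid 716 med [ 0.5233 -0.34    0.1501] min [ 0.486 -0.389  0.14 ] max [ 0.579 -0.3    0.16 ] mid [ 0.5309 -0.344   0.1495]
red grip 98 med [ 0.5285 -0.3429  0.2661] min [ 0.508 -0.355  0.225] max [ 0.541 -0.334  0.274] mid [ 0.5264 -0.344   0.2518]
orange 53 med [ 0.5512 -0.1013  0.1202] min [ 0.537 -0.11   0.094] max [0.83  0.461 0.129] mid [0.6775 0.1733 0.1111]
orange top 29 med [ 0.548  -0.104   0.1242] min [ 0.538 -0.11   0.119] max [ 0.57  -0.09   0.129] mid [ 0.5504 -0.1015  0.124 ]
deck ((0.5359584093093872, -0.023113101720809937), (0.1703387051820755, 0.34904637932777405), 1.9789073467254639) 6153 0.0802951271452
[... 1216 characters left out ...]
  0.24 ] max [ 0.54 -0.33  0.27] mid [ 0.5301 -0.3421  0.2547]
orange 2 med [ 0.5587 -0.0974  0.1105] min [ 0.558 -0.103  0.099] max [ 0.559 -0.092  0.122] mid [ 0.5587 -0.0974  0.1105]
orange top 1 med [ 0.5583 -0.1027  0.1219] min [ 0.558 -0.103  0.122] max [ 0.558 -0.103  0.122] mid [ 0.5583 -0.1027  0.1219]
post n 57
posttop 36 [0.59348624 0.31131569 0.23727997]
0.17 2 [0.591 0.308 0.172]
0.18 4 [0.591 0.307 0.178]
0.19 3 [0.59  0.312 0.192]
0.2 3 [0.59  0.31  0.198]
0.21 5 [0.59  0.31  0.208]
0.22 3 [0.59  0.313 0.219]
0.23 13 [0.593 0.313 0.232]
0.24 24 [0.594 0.31  0.238]
foot 1240 ((0.6191362738609314, 0.4386155903339386), (0.3977012634277344, 0.15872490406036377), 58.99205780029297)
```

```bash
cat >> h.py <<'E'
from scipy.spatial.transform import Rotation as Ro
def down(psi):
    q=(Ro.from_euler('z',psi)*Ro.from_matrix(np.diag([1.,-1,-1]))).as_quat()
    return np.array([q[3],q[0],q[1],q[2]])
def wcloud(tag):
    s=state();c=camera("wrist");p=np.array(s["ee_pos"]);q=np.array(s["eef_rot"])
    R=Ro.from_quat([q[1],q[2],q[3],q[0]]).as_matrix()
    K=np.array(c["intrinsics"]);z=c["z_map"];v,u=np.mgrid[:z.shape[0],:z.shape[1]]
    P=np.stack([(u-K[0,2])*z/K[0,0],(v-K[1,2])*z/K[1,1],z],-1)
    T=np.array(c["tool_from_camera"]);W=(P@T[:3,:3].T+T[:3,3])@R.T+p; W[z==0]=np.nan
    cv2.imwrite(f"pics/{tag}.png",c["image"][...,::-1]);np.savez(tag+".npz",W=W,im=c["image"])
    return W,c["image"],T
E
python3 - <<'E'
from h import *
goto([.46,-.02,.45],down(np.pi)); W,im,T=wcloud("w_sh"); print(T.round(3)); print(state()["time"],state()["ee_pos"])
goto([.44,.345,.45],down(np.pi-.29)); wcloud("w_bl"); print(state()["time"],state()["ee_pos"],state()["joint_pos"])
a=cv2.imread("pics/w_sh.png");b=cv2.imread("pics/w_bl.png")
cv2.imwrite("pics/w_both.png",cv2.resize(np.hstack([a,b]),(800,300)))
E
```

```text
[[ 0.    -0.957 -0.291  0.074]
 [ 1.     0.     0.001  0.   ]
 [-0.001 -0.291  0.957 -0.142]
 [ 0.     0.     0.     1.   ]]
2.2833 [ 0.46001118 -0.02061987  0.44959121]
3.7 [0.44056617 0.34397505 0.45009742] [ 5.31028168e-01  3.11876906e-01  3.36778311e-01  1.59562516e+00
 -3.50597920e-04  8.22650631e-01]
```

View pics/w_both.png

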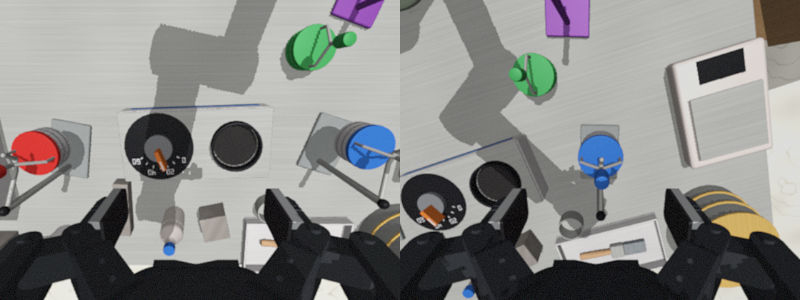

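The left half shows the timer at (158,147) with its pointer near 20, and the nest at (236,146). In the right half, the blue can, its grip at (601,180) and the post at (600,215) line up. I'll compute the positions now.

```bash
cat > an.py <<'E'
from h import *
from scipy.optimize import least_squares
def circ(p,r=None):
    c0=np.r_[np.median(p,0),.05 if r is None else r]
    f=(lambda q:np.hypot(*(p-q[:2]).T)-q[2]) if r is None else (lambda q:np.hypot(*(p-q[:2]).T)-r)
    return least_squares(f,c0,loss="soft_l1",f_scale=.002).x
def masks(tag):
    d=np.load(tag+".npz");W=d["W"];h=cv2.cvtColor(d["im"],cv2.COLOR_RGB2HSV).astype(int);return W,h[...,0],h[...,1],h[...,2]
def box(W,c,r): return np.hypot(W[...,0]-c[0],W[...,1]-c[1])<r
def lidfit(W,H,S,col,z0,c):
    Z=W[...,2];m=col&(abs(Z-z0)<.004)&box(W,c,.07)
    p=W[m][:,:2].astype(np.float32);hull=cv2.convexHull(p)[:,0];return len(p),circ(hull),cv2.minEnclosingCircle(p),np.median(W[m][:,2])
E
python3 - <<'E'
from an import *
W,H,S,V=masks("w_sh");Z=W[...,2]
m=(V<80)&box(W,(.533,.067),.075)&(abs(Z-.105)<.004);p=W[m][:,:2]
print("nest",len(p),circ(p,.054),cv2.minEnclosingCircle(p.astype(np.float32)),np.median(Z[m]))
for tag in("w_sh","w_bl"):
    W,H,S,V=masks(tag);Z=W[...,2]
    m=(V<80)&box(W,(.538,-.109),.1)&(abs(Z-.0815)<.006);p=W[m][:,:2].astype(np.float32)
    if len(p): print(tag,"plate",cv2.minEnclosingCircle(p),circ(cv2.convexHull(p)[:,0]))
    o=(H>5)&(H<18)&(S>150)&box(W,(.538,-.109),.06)
    for a,b in((.09,.13),(.119,.129)):
        p=W[o&(Z>a)&(Z<b)];print("pointer",len(p),p.min(0),p.max(0),np.median(p,0));
        if len(p)>5: print(cv2.minAreaRect(p[:,:2].astype(np.float32)))
    if tag=="w_bl":
        m=(V<80)&box(W,(.533,.067),.075)&(abs(Z-.105)<.004);p=W[m][:,:2]
        print("nest",len(p),cv2.minEnclosingCircle(p.astype(np.float32)) if len(p) else 0)
blue=(H>98)&(H<125)&(S>110)
print("lid",lidfit(W,H,S,blue,.151,(.519,.329)))
g=blue&(Z>.267)&(Z<.274)&box(W,(.519,.329),.04);p=W[g];print("grip top",len(p),np.median(p,0),cv2.minEnclosingCircle(p[:,:2].astype(np.float32)))
t=(V<90)&(Z>.232)&(Z<.25)&box(W,(.593,.307),.03);print("post",t.sum(),np.median(W[t],0))
E
```

```text
nest 696 [0.53319001 0.06859628 0.054     ] ((0.5328735709190369, 0.06851313263177872), 0.056225135922431946) 0.10420049626141131
w_sh plate ((0.5396590232849121, -0.10468906164169312), 0.07930020242929459) [ 0.53940526 -0.10469174  0.07828203]
pointer 236 [ 0.53694726 -0.1080908   0.09434734] [ 0.5816637  -0.08577402  0.1259655 ] [ 0.55310196 -0.09770681  0.11889599]
((0.5589518547058105, -0.09789767861366272), (0.04568357765674591, 0.010382541455328465), 22.291446685791016)
pointer 118 [ 0.53695228 -0.1080908   0.11905176] [ 0.5816637  -0.08659111  0.1259655 ] [ 0.55163334 -0.09972305  0.12309412]
((0.5590816736221313, -0.0978793129324913), (0.045387152582407, 0.010382088832557201), 22.580652236938477)
w_bl plate ((0.5395036339759827, -0.10446733236312866), 0.079364113509655) [ 0.53948813 -0.10461039  0.07823942]
pointer 460 [ 0.53748637 -0.10934075  0.09183393] [ 0.57937512 -0.08364351  0.12516084] [ 0.55620564 -0.09427583  0.11124922]
((0.5591703653335571, -0.09611544758081436), (0.04488725960254669, 0.011349571868777275), 24.993579864501953)
pointer 119 [ 0.53748637 -0.10934075  0.11903757] [ 0.57886423 -0.08424076  0.12516084] [ 0.5522139  -0.09788503  0.12203152]
((0.558262288570404, -0.09535612165927887), (0.0440218448638916, 0.011082776822149754), 28.661266326904297)
nest 475 ((0.5336454510688782, 0.07043001800775528), 0.05659090727567673)
lid (2308, array([0.5204288 , 0.33008316, 0.04536147]), ((0.5205905437469482, 0.32980671525001526), 0.04603688046336174), np.float64(0.1492805499258266))
grip top 177 [0.51999355 0.3296977  0.26757571] ((0.5203232765197754, 0.3300403952598572), 0.010726888664066792)
post 129 [0.59375114 0.3071592  0.2380192 ]
```

```bash
python3 - <<'E'
from h import *
q=down(np.pi-.3); b=np.array([.5203,.330])
goto([*b,.30],q); move_straight([*b,.238]); grab()
s=state();print(s["time"],s["grip_width"],s["grasp_force"],s["ee_pos"])
if s["grip_width"]>.015:
    hit=move_straight([*b,.283],vel=.08); s=state();print(s["ft_force"],s["grip_width"],s["ee_pos"])
    wcloud("w_lift");camera
    c=camera("side");cv2.imwrite("pics/s_lift.png",c["image"][...,::-1]); np.savez("s_lift.npz",W=cloud(c),im=c["image"])
E
python3 -c "
import cv2
a=cv2.imread('pics/w_lift.png');b=cv2.imread('pics/s_lift.png')[150:360,140:420]
cv2.imwrite('pics/lift2.png',cv2.hconcat([cv2.resize(a,(400,300)),cv2.resize(b,(400,300))]))"
```

```text
5.575 0.02261534570175803 58.51788640022278 [0.52062032 0.32994346 0.23862979]
[ 0.01323199  0.0722778  -5.16729287] 0.02255916496522151 [0.51997267 0.32986854 0.28231662]
```

View pics/lift2.png

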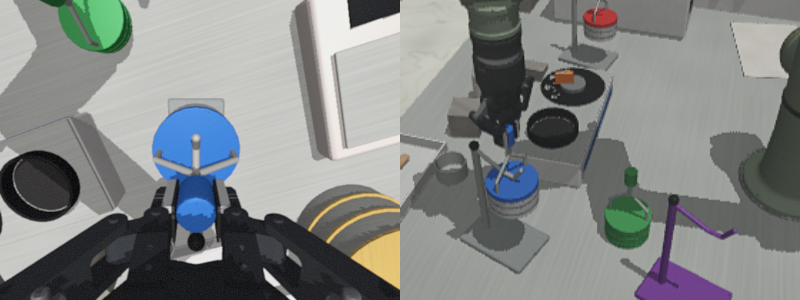

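The grip holds the can (22.6 mm wide, 5 N of weight), and it hangs upright with the bail raised over the hook. Now I'll take it out along local -x and up.

Run:
```python
from an import *
q=down(np.pi-.3); b=np.array([.5203,.330]); d=-np.array([np.cos(.3),-np.sin(.3)])
move_straight([*b,.286],vel=.05)
e=b+.105*d
hit=move_straight([*e,.286],vel=.07,contact_N=6); s=state();print("hit",hit,s["ft_force"],s["ee_pos"],s["grip_width"],s["time"])
if not hit:
    move_straight([*e,.40],vel=.12)
    move_straight([.5334,.069,.40],vel=.15)
    W,im,T=wcloud("w_nest");s=state();print(s["time"],s["ee_pos"],s["grip_width"])
    W,H,S,V=masks("w_nest");Z=W[...,2]
    blue=(H>98)&(H<125)&(S>110)&box(W,(.533,.069),.09)
    z=W[blue][:,2];print(np.histogram(z[np.isfinite(z)],bins=np.arange(.26,.46,.01)))
    for zc in(.31,.315,.32): 
        try: print(lidfit(W,H,S,blue,zc,(.5334,.069)))
        except Exception as x: print(x)
```

```text
hit True [-0.72456836 -0.31357927 -5.38030567] [0.51696459 0.3298103  0.28346337] 0.02236604285828211 6.9667
```

The contact stop came just 3 mm out, with the force low afterwards. With this much lift the lid may be touching the rod from below, so I'll come down to a 38 mm rise and read the forces.

Run:
```python
from h import *
def f(): s=state();print(np.round(s["ft_force"],2),np.round(s["ee_pos"],4),round(s["grip_width"],4),s["time"])
d=-np.array([np.cos(.3),-np.sin(.3)]);b=np.array([.5203,.330])
f()
p=b+.003*d
for z in(.281,.277): move_straight([*p,z],vel=.04);wait(.1);f()
for k in(.008,.016,.024,.032): move_straight([*(b+k*d),.277],vel=.04);wait(.05);f()
```

```text
[-0.72 -0.31 -5.38] [0.517  0.3298 0.2835] 0.0224 6.9667
[ 0.06 -0.08 -4.81] [0.5174 0.3309 0.2806] 0.0223 7.3167
[-1.74  0.22 -4.57] [0.5174 0.3308 0.2768] 0.0221 7.6667
[ 0.15  0.1  -4.76] [0.5125 0.3325 0.2772] 0.0225 7.9917
[-0.01  0.23 -3.94] [0.5049 0.3348 0.2771] 0.022 8.3917
[-0.38 -0.13 -4.05] [0.4973 0.3372 0.2771] 0.0222 8.7917
[-0.55  0.44 -4.62] [0.4897 0.3395 0.2771] 0.0219 9.1917
```

The lateral forces are negligible and the can moves freely, so I'll continue.

Run:
```python
from an import *
b=np.array([.5203,.330]); d=-np.array([np.cos(.3),-np.sin(.3)]);e=b+.105*d
move_straight([*e,.277],vel=.08)
s=state();print(np.round(s["ft_force"],2),np.round(s["ee_pos"],4),s["grip_width"],s["time"])
move_straight([*e,.40],vel=.12)
move_straight([.5334,.069,.40],vel=.15); wait(.3)
W,im,T=wcloud("w_nest");s=state();print(s["time"],s["ee_pos"],s["grip_width"])
W,H,S,V=masks("w_nest");Z=W[...,2]
blue=(H>98)&(H<125)&(S>110)&box(W,(.533,.069),.09)
z=W[blue][:,2];print(np.histogram(z[np.isfinite(z)],bins=np.arange(.26,.44,.01)))
m=blue&(Z<.35);p=W[m];A=np.c_[p[:,:2]-[.533,.069],np.ones(len(p))];print("plane",np.linalg.lstsq(A,p[:,2],rcond=None)[0])
zc=np.median(Z[m]);print(lidfit(W,H,S,blue,zc,(.5334,.069)),zc)
```

```text
[ 0.26 -0.7  -4.53] [0.4205 0.361  0.277 ] 0.02216544807196557 10.25
14.0167 [0.53335429 0.06914922 0.40000217] 0.02242011029782628
(array([   1,    1,    5,    1, 1742, 7142,    5,    2,    9,   10,    5,
          5,    0,   88,  468,  528, 2652]), array([0.26, 0.27, 0.28, 0.29, 0.3 , 0.31, 0.32, 0.33, 0.34, 0.35, 0.36,
       0.37, 0.38, 0.39, 0.4 , 0.41, 0.42, 0.43]))
plane [-0.00175219 -0.01890882  0.31050832]
(8816, array([0.53224479, 0.06910325, 0.04548487]), ((0.5319991707801819, 0.06889217346906662), 0.046355146914720535), np.float64(0.31060318259059183)) 0.310598375883567
```

View pics/w_nest.png

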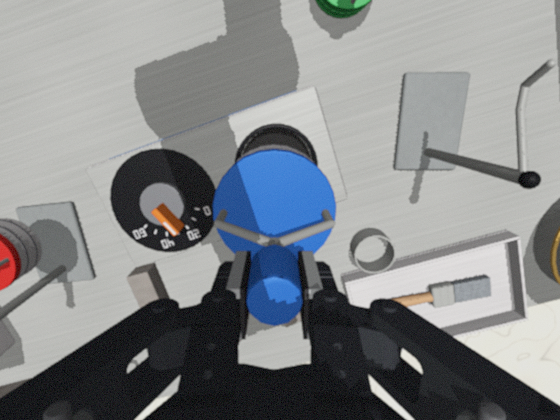

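The can hangs upright (tilt 0.02 rad) over the nest, whose far rim shows at (275,130). The lid centre is 1 mm off. I'll correct that and lower with a contact stop.

Run:
```python
from h import *
def f(*a): s=state();print(*a,np.round(s["ft_force"],2),np.round(s["ee_pos"],4),round(s["grip_width"],4),s["time"])
p=[.5344,.0695]
move_straight([*p,.27],vel=.12);wait(.2);f("pre")
h=move_straight([*p,.229],vel=.04,contact_N=8);f("a",h)
if not h:
    h=move_straight([*p,.221],vel=.02,contact_N=8);f("b",h)
c=camera("side");cv2.imwrite("pics/s_n.png",cv2.resize(c["image"][150:300,180:380,::-1],(800,600)))
```

```text
pre [-0.74 -0.22 -4.38] [0.5348 0.0695 0.2706] 0.0224 15.45
a False [ 1.03 -0.15 -4.69] [0.5347 0.0695 0.2294] 0.0224 16.625
b True [-0.89 -0.87  4.31] [0.5345 0.0692 0.225 ] 0.0225 16.9417
```

View pics/s_n.png

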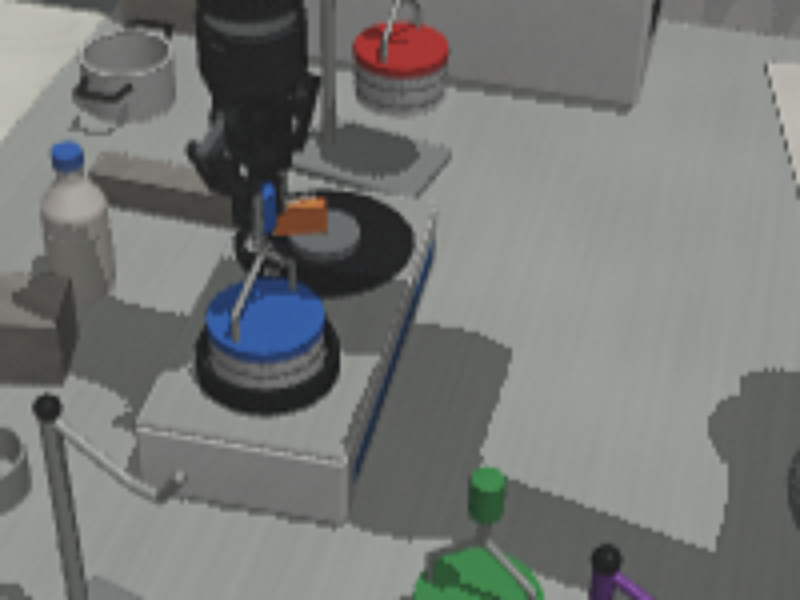

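Contact came at TCP z = 0.225, against 0.2255 predicted for the floor, and the can sits inside the collar. I'll release, back off and check.

Run:
```python
from an import *
ungrasp(); wait(.2)
move_straight([.5344,.0695,.32],vel=.12)
goto([.46,-.05,.40],down(np.pi));wait(.1)
W,im,T=wcloud("w_t");s=state();print(s["time"])
W,H,S,V=masks("w_t");Z=W[...,2]
blue=(H>98)&(H<125)&(S>110)
m=blue&(Z<.16)&(Z>.12)&box(W,(.533,.069),.06);p=W[m];A=np.c_[p[:,:2]-[.533,.069],np.ones(len(p))];print("plane",np.linalg.lstsq(A,p[:,2],rcond=None)[0])
print(lidfit(W,H,S,blue,np.median(p[:,2]),(.533,.069)))
m=(V<80)&box(W,(.539,-.105),.1)&(abs(Z-.0815)<.005);p=W[m][:,:2].astype(np.float32);print(cv2.minEnclosingCircle(p))
o=(H>5)&(H<18)&(S>150)&box(W,(.538,-.109),.06)&(Z>.119);p=W[o];print("ptr",len(p),cv2.minAreaRect(p[:,:2].astype(np.float32)),np.percentile(p[:,2],50))
```

```text
19.625
plane [0.0101983  0.00484166 0.13554681]
(3104, array([0.53391464, 0.06784271, 0.0455682 ]), ((0.5344743132591248, 0.0682358592748642), 0.04627421498298645), np.float64(0.13559016816655936))
((0.5395970940589905, -0.10521946847438812), 0.0794060006737709)
ptr 142 ((0.5588992238044739, -0.09749428182840347), (0.04531022533774376, 0.009702169336378574), 20.79606056213379) 0.12295649590658478
```

The can is flat (lid at 0.136) and within 2 mm of the nest centre. Now the timer: I'll pinch the pointer and turn it 40° clockwise.

Run:
```python
from an import *
a=np.array([.5395,-.105])
def pose(deg,z,r=.030):
    t=np.radians(deg);return [*(a+r*np.array([np.cos(t),np.sin(t)])),z],down(np.pi+t)
def f(*x): s=state();print(*x,np.round(s["ft_force"],2),np.round(s["ee_pos"],4),round(s["grip_width"],4),s["time"])
goto(*pose(22,.17)); p,q=pose(22,.100); h=move_straight(p,q,vel=.06,contact_N=10);f("down",h)
if not h:
    grab();f("grab")
    for g in np.linspace(22,-18,9)[1:]:
        p,q=pose(g,.100);move_straight(p,q,vel=.03)
    f("turned");wait(.2)
    ungrasp();wait(.1);p,q=pose(-18,.20);move_straight(p,q,vel=.1)
    goto([.46,-.05,.40],down(np.pi));wait(.1)
    wcloud("w_e");W,H,S,V=masks("w_e");Z=W[...,2]
    o=(H>5)&(H<18)&(S>150)&box(W,a,.06)&(Z>.119);p=W[o];print("ptr",len(p),cv2.minAreaRect(p[:,:2].astype(np.float32)),p.max(0));f()
    blue=(H>98)&(H<125)&(S>110);print(lidfit(W,H,S,blue,.1356,(.533,.069)))
```

```text
down False [-0.39  0.12  0.35] [ 0.5677 -0.0938  0.1005] 0.0855 21.95
grab [-0.13 -2.02  1.4 ] [ 0.5675 -0.0941  0.1002] 0.0088 22.6333
turned [ 1.43 -6.4   1.97] [ 0.5683 -0.1147  0.1002] 0.0086 24.6333
ptr 135 ((0.55762779712677, -0.11146227270364761), (0.009909706190228462, 0.041754692792892456), 72.46131134033203) [ 0.57844944 -0.10142371  0.12527834]
[-0.69 -0.32 -0.64] [ 0.46   -0.0502  0.3981] 0.0854 27.8917
(3114, array([0.5338335 , 0.06765076, 0.04556104]), ((0.534319281578064, 0.06784744560718536), 0.046241629868745804), np.float64(0.13559704724926344))
```

View pics/w_e.png

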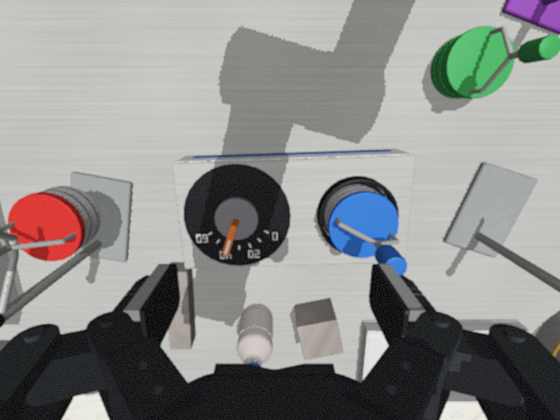

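The pointer stands on 40 (tip at about (227,250), -17.5° in world, where 40 is about -18°). The blue can is seated in the nest and the red can still hangs.

```bash
python3 -c "
from bench import *
print(sign_off())"
```

```text
the job is handed in; nothing more can be done
None
```

The job is handed in, with no verdict returned: by the last wrist-camera measurements the blue can stands flat in the nest within about 3 mm of centre and released, the timer points to 40, and the red can still hangs (seen in the picture, not measured).

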